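Bin a foam offcut in the desk-top pedal bin

TASK

Throw the L-shaped foam offcut away in the small desk-top pedal bin: press the pedal down with the steel drafting weight and leave the weight standing on it so that the lid stays up, then put the offcut into the bin. After that lift the weight off slowly, easing the pedal up so that the lid sinks shut over a second or more instead of slamming, and stand the weight upright on the bare desk top again. Leave the other things on the desk where they are.

Things in the scene. Friction and masses are not known exactly. Their poses are not given: they have to be found in the camera images.
- pedal_bin: White box-shaped desk-top bin with a black plinth, fixed to the desk: 120 deep (x) x 130 wide (y) x 140 tall to the rim, walls 4, inner floor 40 above the desk. Origin: centre of its underside; its x points from its front (pedal side) to its back (lid hinge), z up. It stands sideways: its front faces the robot's left (yaw -1.85 to -1.3 rad).
- bin_mouth (a point): Centre of the bin's mouth, at rim height (140 above the desk). The opening is 112 (x) x 122 (y). The raised lid stands upright along the back rim, its top 127 above the rim.
- pedal: Pedal lever sticking out of the bin's front near the desk. Origin: its pivot, at (20, 0, 11) mm in the bin's frame; the lever runs from there along the bin's -x, at rest raised 0.22 rad (tread slopes up away from the bin), level when fully down on its stop. Sprung: about 1.5 to 2.5 N on the tread takes it down and keeps it down; unloaded it springs up and the lid falls shut fast.
- tread (a point): Centre of the top of the pedal's tread, a rubber-faced steel plate 64 (along the lever) x 76 (y), 6 thick. At rest about 40 mm above the desk; fully down at (-98, 0, 14) mm in the bin's frame. It is only 38 mm in front of the bin's 140 mm tall front face, so the gripper must lean back (its body away from the bin) over it.
- lid (a joint): Angle of the bin's lid in rad: 0 shut, 1.5 fully up (pedal fully down). Hinged on the bin's far rim, rises towards the back. Geared to the pedal: 1 mm of tread travel turns it about 0.058 rad. Closing faster than 3 rad/s is slamming; lifting the weight off the pedal at 20 mm/s gives about 1.2 rad/s.
- weight: Turned dark-grey steel drafting weight, 0.36 to 0.50 kg: a round base 50 across and 27 high with a knob 22 across on it, the knob's top 44 above the underside. Take it by the knob, with the fingertips no lower than 27 above the underside. Origin: centre of its underside; z is its axis, upward.
- offcut: Light-blue foam offcut, L-shaped from above, 50 (x) x 80 (y) x 30 high, 12 g. Origin: centre of the underside of the 50 x 80 outline; the arm x<0 is 25 wide and runs the full 80 in y; the other half (x>0) is there for y>0 only (40 long). It can be gripped across its 50 mm width at y = +15 to +20, at mid-height.
- foam_block: Bystander: light-blue plain foam block 44 x 44 x 58 high, not the offcut. Leave it. Origin: centre of underside. It stands on a fixed flat grey paper trimmer, whose bed is 22 above the desk (edge rail 30) over about x 0.20 to 0.505 m, y -0.16 to 0.17 m, with a raised cutting arm on the side next to the robot; a scale rule and an eraser lie there too.
- glue: Bystander: white glue bottle with dark nozzle, 43 across, 134 tall. Leave it. Origin: centre of underside.
- cup: Bystander: white cup full of pencils, 75 across, 173 tall with the pencils. Leave it. Origin: centre of underside.
- tape_roll: Bystander: roll of masking tape lying flat, 100 across, 25 high. Leave it. Origin: centre of underside.
- drawer_box: Fixed obstacle: birch-ply drawer box on the robot's right, 168 tall, filling x 0.415 to 0.665 m and y -0.48 to -0.24 m, its half-open middle drawer and brass ring pulls (60 to 107 above the desk) out to y = -0.19 m. Origin: centre of its underside.
Mind the look-alikes: they are no part of the job. What is shaped like the weight but brown, orange or red is not meant.

How it is judged (in metres and radians):
On the way, in this order (a step that is already met when the one before it is completed fails the run):
1. the weight, let go, stands on the pedal and the lid is up (value of joint lid above 1.2 rad and contact force between weight and pedal above 0.5 N and contact force between the fingers and weight below 0.1 N), for 0.2 s.
2. the offcut, let go, is inside the bin while the weight still holds the lid up (value of joint lid above 1.2 rad and contact force between weight and pedal above 0.5 N and contact force between the fingers and offcut below 0.1 N and x of offcut in the frame of pedal_bin between -0.06 and 0.06 m and y of offcut in the frame of pedal_bin between -0.065 and 0.065 m and height (world z) of offcut below 0.13 m), for 0.2 s.
3. the weight is off the pedal and the lid is shut (value of joint lid below 0.06 rad and contact force between weight and pedal below 0.1 N), for 0.2 s.
At the end, for the whole second after the job is handed in: The lid is shut (within 0.06 rad), the offcut lies inside the bin, and the weight stands upright (within 0.1 rad) and still on the desk top itself, off the pedal (all of step 3 and x of offcut in the frame of pedal_bin between -0.06 and 0.06 m and y of offcut in the frame of pedal_bin between -0.065 and 0.065 m and height (world z) of offcut below 0.13 m and height (world z) of weight between -0.005 and 0.005 m and angle between weight's own z axis and vertical below 0.1 rad and linear speed of weight below 0.02 m/s); the robot touches nothing.
It fails at once if the lid slams (closes faster than 3 rad/s) (velocity of joint lid below -3 rad/s).
It fails at once if a bystander (foam block, glue bottle, pencil cup, tape roll) is moved more than 30 mm (distance of any of foam_block, glue, cup, tape_roll from where it was at the start of the episode above 0.03 m).
It also fails if it takes over 72 s, if anything falls off the work surface, if the arm or the gripper's body presses on something with over 40 N, if the wrist force passes 120 N, or if a joint passes its speed limit or range.

ROBOT

A 6-joint arm with a two-finger parallel gripper is mounted at the origin on the work surface; the furniture and walls round the work are solid. World frame = base frame: x ahead of the robot, y to its left, z up, the work surface at z = 0. Lengths are in mm, angles in rad, forces in N, time in s.
With the tool pointing down it reaches from about 300 to 775 mm from the base axis. Payload 14.6 kg.
Tool frame: the origin (TCP) lies at the very end of the fingers, on their centre line; the grasp point (between the pads) lies 19 mm behind it; z points along the fingers, y is the line along which they close (so a half turn about z gives the same grasp; the last joint's range is limited). The gripper opens to 94 mm and grips with 3 to 60 N. Pads are 16 mm wide; open, the fingers measure 119 mm over their backs; the gripper's body (75 mm by 177 mm) begins 78 mm behind the grasp point.
Start: joints at [1.071, 0.3, 1.521, -0, 1.321, -0.067], TCP at [230.674, 499.278, 205.446] pointing down, gripper open.
Joint ranges: [-3.03, 3.03], [-0.79, 2.21], [0.23, 2.52], [-1.04, 4.18], [0, 3.07], [-2.55, 2.55]. Speed limits (rad/s): [2.22, 2.22, 2.57, 3.14, 3.14, 3.14].

INTERFACE

Orientations are given as [roll, pitch, yaw] about the fixed x, y, z axes, in that order (R = Rz(yaw) Ry(pitch) Rx(roll)).
In Python, from cell import manip, eyes, ticket gives the robot as it stands. The module is installed in compiled form; this text tells all that it offers.
- The arm moves only by the tool arm_command, never from a script. Its argument "plan" is a list of rows, each a list of 5 numbers: the opening, from -1 (shut) to 1 (fully open), then the shift along the tool's x, y, z in m, then the turn about the tool's z in rad. In form: [[jaw, dx, dy, dz, roll], ...]. A call has 1 to 20 rows; each row shifts and turns the commanded pose from where the row before left it, along the tool's axes as they then stand; what a row does not reach is not made up. A row lasts 1/8 s, in which the tool goes at most 62.5 mm and 10.7 degrees, less where a joint would pass 70% of its speed; a pose out of reach is approached as far as the arm can. A call is refused whole if a number of a shift passes 0.0625 or a number of a turn 0.188, either way. A call with a gripper value outside its range is refused whole. The fingers move at their own pace and stop on an object; "newtons" is the grip in N (left out, the last holds). Time passes only in rows, so rows that do not move let the fingers close. It gives the time, the measured TCP pose, the force, the opening and the grip force at its end, in the units of the state.
- manip.read_state(): the state, without advancing time (a new reading comes with each control period).
- eyes.camera(name): name is "scene" or "side" or "wrist"; returns a dict with "img" (480x640x3 uint8, blue, green, red), "z_map" (480x640 float32, mm along the optical axis (not along the pixel's ray), 0 where there is no reading), "fx", "fy", "cx", "cy" (pixels), "dist" ([k1, k2, p1, p2, k3] as OpenCV has them; the pictures are not rectified), "eye" and "orientation" of the camera in the world. Camera axes: x right, y down, z forward; pixel columns grow to the right and rows downward; lengths in mm; the calibration is good to about 2 mm. A picture is of the moment at which its call begins.
- ticket.sign_off(): hands the job in; it is judged then, once.
The state is a dict: "clock": time; "joints": joint angles; "qd": joint speeds; "effort": joint torques, N m; "eef_pos": TCP position; "eef_rot": TCP orientation; "wrist_force": force on the tool from outside, world axes, zero at the start; "moment": the same for the moment, N m; "finger_gap": finger opening in mm; "finger_force": force on a finger pad.
Only numpy, scipy, OpenCV 4.12 (cv2) and the standard library are available. Lean on these libraries where they do the work, as an engineer would, in place of code of your own. Each camera call takes 0.05 s, during which the arm holds its last target. There are 200 camera calls.

## Working session

There is one attempt and no reset: what is moved stays moved. The work goes in short steps, Python scripts to look and compute and a tool call to move; the robot and the scene stay as the last step left them, time stands still between calls to the robot, and variables do not carry over. Pictures are saved under pics/ and viewed, at most 10 in all, crops included, and the job is handed in when it is done.

Besides the shell and the picture viewer there is one more tool, called after "Call:" by a JSON object that holds its "name" and its "arguments", one argument or row to a line. arm_command: Moves the arm, as the interface text tells. Its arguments: {"type":"object","properties":{"plan":{"type":"array"},"newtons":{"type":"number"}},"required":["plan"]}

```bash
mkdir -p pics
cat > h.py <<'E'
import numpy as np,cv2
from scipy.spatial.transform import Rotation as R
from cell import manip,eyes,ticket
def cam(n):
    c=eyes.camera(n); o=np.array(c["orientation"],float)
    c["R"]=o if o.shape==(3,3) else R.from_euler("xyz",o).as_matrix()
    c["K"]=np.array([[c["fx"],0,c["cx"]],[0,c["fy"],c["cy"]],[0,0,1]]); c["D"]=np.array(c["dist"],float); c["eye"]=np.array(c["eye"],float)
    return c
def rays(c,uv):
    p=cv2.undistortPoints(np.array(uv,float).reshape(-1,1,2),c["K"],c["D"]).reshape(-1,2)
    return np.c_[p,np.ones(len(p))]
def onplane(c,uv,z):
    d=rays(c,uv)@c["R"].T
    return c["eye"]+d*((z-c["eye"][2])/d[:,2])[:,None]
def cloud(c):
    v,u=np.mgrid[0:480,0:640]
    d=rays(c,np.c_[u.ravel(),v.ravel()])
    return ((d*c["z_map"].ravel()[:,None])@c["R"].T+c["eye"]).reshape(480,640,3)
E
python3 - <<'E'
from h import *
s=manip.read_state();print(s)
for n in ["scene","side"]:
    c=cam(n);cv2.imwrite(f"pics/{n}0.png",c["img"]);print(n,c["eye"],c["orientation"],c["fx"])
    np.savez(n+"0.npz",pc=cloud(c),img=c["img"])
E
```

```text
{'clock': 0.0, 'joints': array([ 1.07140755e+00,  3.00466746e-01,  1.52158662e+00, -1.91392577e-05,
        1.32069584e+00, -6.65994042e-02]), 'qd': array([-0.00058607,  0.00017572,  0.0003054 ,  0.00166256,  0.00048087,
       -0.00210582]), 'effort': array([-3.03390516e-03, -5.31799901e+01, -3.52734876e+01,  7.07216584e-02,
        2.44917726e-02, -1.08624711e-04]), 'eef_pos': array([230.55245729, 499.05363406, 204.88637707]), 'eef_rot': array([-3.14043743e+00, -5.84713957e-05,  2.70880800e+00]), 'wrist_force': array([-0.59903821, -1.05120048,  0.12256795]), 'moment': array([ 0.02163801, -0.03045203, -0.04582848]), 'finger_force': 0.0, 'finger_gap': 94.08325281050372}
scene [ 574.68170273 1023.24689355  914.40689344] [-2.2073692   0.02263152  3.03220253] 539.8196689089343
side [  761.22670545 -1260.58682705   755.40140633] [-2.04267899 -0.01455962  0.25884867] 532.8453311260082
```

View pics/scene0.png

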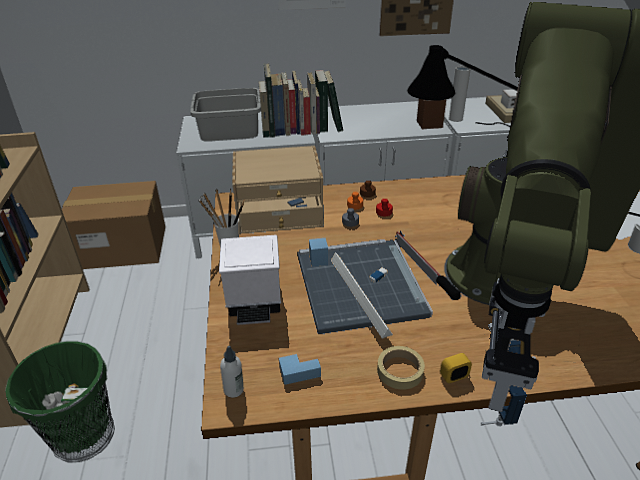

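View pics/side0.png

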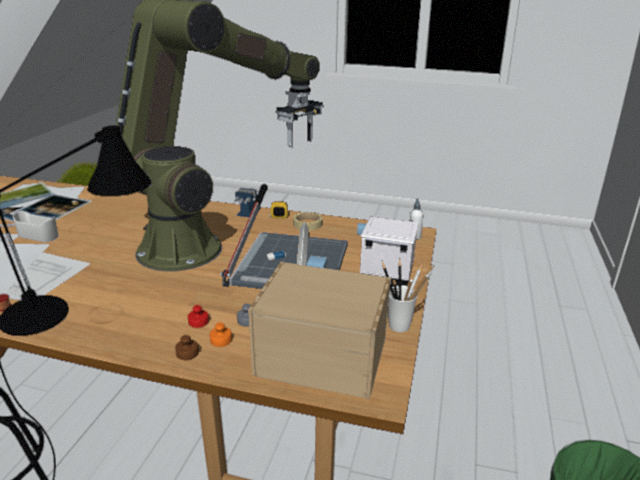

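Scene picture: the bin is at (250,270) with its pedal at (258,312), the L-shaped offcut at (299,369) and the foam block (bystander) at (318,250).
Candidates for the weight: grey (351,217), red (384,207), orange (355,200), brown (368,187). I choose grey. For the offcut, the choice is the L at (299,369), not the block at (318,250).

Run:
```python
from h import *
d=np.load("scene0.npz");pc=d["pc"];img=d["img"]
hsv=cv2.cvtColor(img,cv2.COLOR_BGR2HSV)
H,S,V=hsv[...,0],hsv[...,1],hsv[...,2]
print("hsv weight",hsv[217,351],hsv[210,351],"offcut",hsv[368,300])
def st(n,m):
    p=pc[m]; print(n,m.sum(),"min",np.percentile(p,2,axis=0).round(),"max",np.percentile(p,98,axis=0).round(),"mean",p.mean(0).round())
Z=pc[...,2]
def box(u0,u1,v0,v1):
    m=np.zeros(Z.shape,bool);m[v0:v1,u0:u1]=1;return m
blue=(H>90)&(H<115)&(S>60)
mo=blue&box(270,330,345,395)&(Z>24)&(Z<36);st("offcut top",mo)
print("rect",cv2.minAreaRect(pc[mo][:,:2].astype(np.float32)))
# offcut centroid of L: from hull extremes
st("foam",blue&box(305,332,235,265))
print("hull",cv2.approxPolyDP(cv2.convexHull(pc[mo][:,:2].astype(np.float32)),6,True).reshape(-1,2).round().tolist())
mw=box(340,362,205,230)&(S<90)&(Z>5)&(Z<60);st("weight",mw)
k=mw&(Z>36);st("knob",k)
for n,b in dict(red=(374,395,197,218),orange=(345,364,190,211),brown=(358,378,178,198)).items(): st(n,box(*b)&(S>130)&(Z>20)&(Z<60))
ml=box(200,295,225,330)&(Z>135)&(Z<175);st("lid",ml)
print(cv2.minAreaRect(pc[ml][:,:2].astype(np.float32)))
mp=box(225,290,298,330)&(Z>22)&(Z<60);st("pedal",mp);print(cv2.minAreaRect(pc[mp][:,:2].astype(np.float32)))
st("glue",box(215,248,340,400)&(Z>20)&(Z<145))
st("tape",box(375,430,345,395)&(Z>15)&(Z<40))
st("cup",box(205,245,190,240)&(Z>90)&(Z<200))
g=cv2.resize(img[160:400,190:450],(780,720)); cv2.imwrite("pics/crop1.png",cv2.resize(img[160:410,200:440],(768,600*1),interpolation=cv2.INTER_CUBIC)[:600])
```

```text
hsv weight [110  33  47] [108  31 106] offcut [103  93 170]
offcut top 587 min [496. 243.  25.] max [575. 291.  34.] mean [541. 270.  31.]
rect ((536.2877807617188, 262.71075439453125), (79.7029800415039, 53.330997467041016), 10.156538963317871)
foam 469 min [ 432. -101.   27.] max [475. -58.  85.] mean [454. -68.  65.]
hull [[577.0, 244.0], [572.0, 291.0], [494.0, 281.0], [499.0, 254.0], [540.0, 238.0]]
weight 209 min [ 315. -300.    6.] max [ 358. -255.   46.] mean [ 337. -272.   23.]
knob 33 min [ 326. -287.   38.] max [ 345. -268.   48.] mean [ 335. -276.   43.]
red 117 min [ 204. -336.   20.] max [ 247. -295.   46.] mean [ 226. -313.   30.]
orange 122 min [ 276. -418.   20.] max [ 327. -346.   45.] mean [ 305. -365.   28.]
brown 110 min [ 232. -448.   20.] max [ 295. -370.   46.] mean [ 256. -424.   29.]
lid 2139 min [562. -40. 137.] max [691.  82. 156.] mean [627.  30. 151.]
((626.7050170898438, 19.10608673095703), (133.42906188964844, 136.07176208496094), 89.08831787109375)
pedal 1037 min [569.  72.  25.] max [688. 144.  58.] mean [629.  97.  42.]
((628.7498168945312, 108.53155517578125), (77.94867706298828, 130.02481079101562), 88.69841766357422)
glue 788 min [655. 288.  23.] max [694. 314. 128.] mean [674. 305.  74.]
tape 801 min [276. 240.  16.] max [369. 335.  28.] mean [323. 290.  23.]
cup 718 min [ 637. -275.   91.] max [738. -36. 158.] mean [ 682. -208.  124.]
```

View pics/crop1.png

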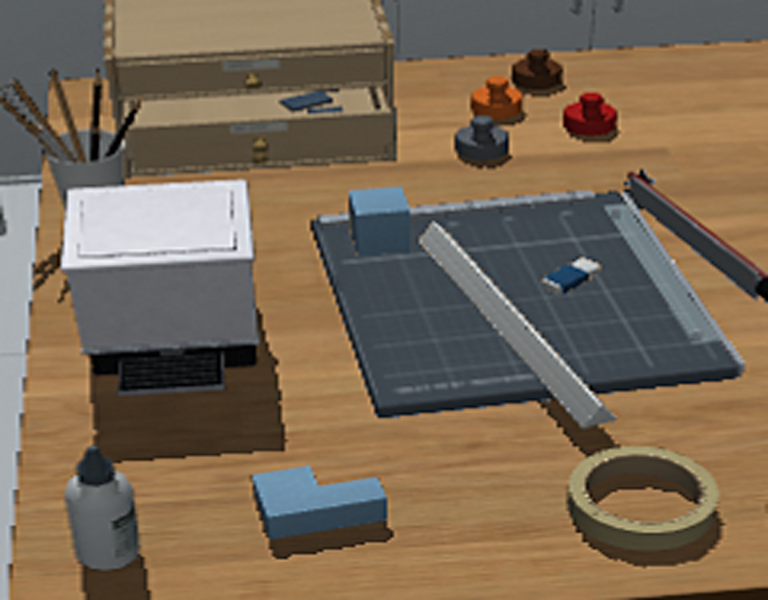

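The crop confirms the choices: the grey weight is at crop (482,140), apart from the orange, brown and red ones. The L offcut is at (320,500). I'll go above the weight at yaw π, so the fingers close along world y and stay clear of the drawer box.

Call:
{"name": "arm_command", "arguments": {
  "plan": [
    [1,0,0,0,-0.144],
    [1,0,0,0,-0.144],
    [1,0,0,0,-0.145],
    [1,-0.019,-0.05,0,0],
    [1,-0.019,-0.05,0,0],
    [1,-0.019,-0.05,0,0],
    [1,-0.019,-0.05,0,0],
    [1,-0.019,-0.05,0,0],
    [1,-0.019,-0.05,0,0],
    [1,-0.019,-0.05,0,0],
    [1,-0.019,-0.05,0,0],
    [1,-0.019,-0.05,0,0],
    [1,-0.019,-0.05,0,0],
    [1,0.014,-0.046,0,0],
    [1,0.014,-0.046,0,0],
    [1,0.014,-0.046,0,0],
    [1,0.014,-0.046,0,0],
    [1,0.014,-0.046,0,0],
    [1,0.014,-0.046,0,0]
  ],
  "newtons": 30
}}

```text
clock: 2.48
eef_pos: [336.0, -278.1, 205.4]
eef_rot: [3.142, -0.0, -3.141]
wrist_force: [0.3, -0.3, 0.5]
finger_gap: 93.9
finger_force: 0.0
```

Run:
```python
from h import *
c=cam("wrist");img=c["img"];print(c["eye"],c["orientation"])
pc=cloud(c);Z=pc[...,2]
hsv=cv2.cvtColor(img,cv2.COLOR_BGR2HSV)
m=(Z>15)&(Z<60)&(hsv[...,1]<90)&(np.hypot(pc[...,0]-336,pc[...,1]+277)<60)
for lo,hi in((22,33),(38,55)):
    k=m&(Z>lo)&(Z<hi)
    if k.sum()>10: print(lo,k.sum(),cv2.minEnclosingCircle(pc[k][:,:2].astype(np.float32)),pc[k].mean(0))
cv2.imwrite("pics/w1.png",img)
```

```text
[ 258.15271    -276.81835945  384.6281388 ] [ 2.87271260e+00 -7.94317146e-04  1.57021153e+00]
22 606 ((331.65228271484375, -281.35076904296875), 24.199974060058594) [ 330.01202333 -281.17411269   22.65923621]
38 386 ((332.2471008300781, -281.59423828125), 11.470977783203125) [ 331.3122462  -281.51841999   43.72020417]
```

View pics/w1.png

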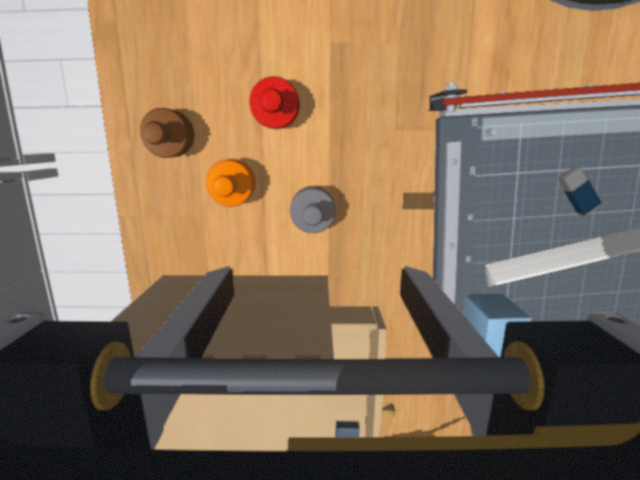

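The wrist view shows the grey weight at (313,212), about 90 mm clear of the orange one at (230,185). Descending and gripping the knob.

Call:
{"name": "arm_command", "arguments": {
  "plan": [
    [0.1,0.004,-0.0035,0.05,0],
    [0.1,0,0,0.05,0],
    [0.1,0,0,0.04,0],
    [0.1,0,0,0.02,0],
    [0.1,0,0,0.0155,0],
    [0.1,0,0,0,0],
    [-1,0,0,0,0],
    [-1,0,0,0,0],
    [-1,0,0,0,0],
    [-1,0,0,0,0],
    [-1,0,0,0,0],
    [-1,0,0,0,0]
  ],
  "newtons": 35
}}

```text
clock: 4.03
eef_pos: [333.1, -280.6, 30.3]
eef_rot: [-3.141, 0.001, -3.141]
wrist_force: [0.2, -1.9, 5.5]
finger_gap: 20.0
finger_force: 35.0
```

Call:
{"name": "arm_command", "arguments": {
  "plan": [
    [-1,0,0,-0.052,0],
    [-1,0,0,-0.052,0.174],
    [-1,0,0,-0.052,0.174],
    [-1,0,0,-0.052,0.174],
    [-1,0,0,0,0.174],
    [-1,0,0,0,0.174],
    [-1,0,0,0,0.175],
    [-1,0,0,0,0.175],
    [-1,0,0,0,0.175],
    [-1,0,0,0,0.175],
    [-1,0.047,0.011,0,0],
    [-1,0.047,0.011,0,0],
    [-1,0.047,0.011,0,0],
    [-1,0.047,0.011,0,0],
    [-1,0.047,0.011,0,0],
    [-1,0.047,0.011,0,0],
    [-1,0.02,0.055,0,0],
    [-1,0.02,0.055,0,0],
    [-1,0.02,0.055,0,0],
    [-1,0.02,0.055,0,0]
  ]
}}

```text
clock: 6.52
eef_pos: [619.6, 83.0, 236.7]
eef_rot: [-3.139, -0.0, 1.572]
wrist_force: [-0.1, -0.3, -4.1]
finger_gap: 19.6
finger_force: 35.0
```

Run:
```python
from h import *
print(manip.read_state()["eef_pos"],manip.read_state()["eef_rot"])
c=cam("wrist");img=c["img"];print(c["eye"],c["orientation"])
pc=cloud(c);np.savez("w2.npz",pc=pc,img=img)
cv2.imwrite("pics/w2.png",img)
```

```text
[619.55430391  83.04275677 236.67498907] [-3.13915380e+00 -4.35762065e-05  1.57206181e+00]
[619.44327643 161.77511686 415.91699497] [2.87291501e+00 2.87833259e-03 6.11139381e-04]
```

View pics/w2.png

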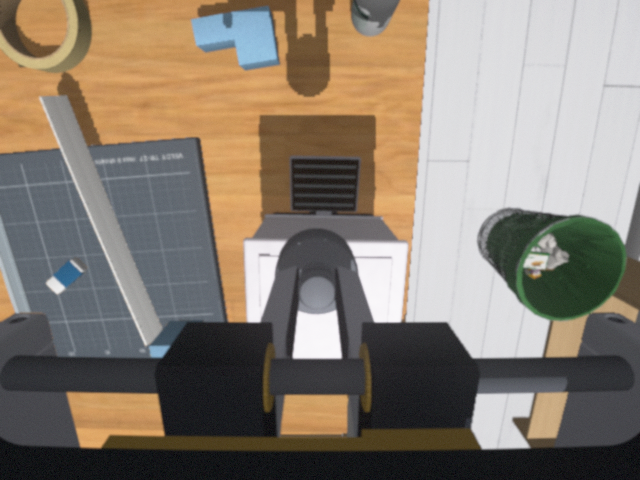

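Tread visible at (291-360,156-213), lid front edge at row ~240, offcut at (240,38), and the weight is held at (316,265). Measuring these.

Run:
```python
from h import *
d=np.load("w2.npz");pc=d["pc"];img=d["img"];Z=pc[...,2]
hsv=cv2.cvtColor(img,cv2.COLOR_BGR2HSV)
def bx(u0,u1,v0,v1):
    m=np.zeros(Z.shape,bool);m[v0:v1,u0:u1]=1;return m
t=bx(285,366,150,218)&(Z>15)&(Z<60)
P=pc[t];print("tread",len(P),cv2.minAreaRect(P[:,:2].astype(np.float32)))
A=np.c_[P[:,:2]-P[:,:2].mean(0),np.ones(len(P))];cf=np.linalg.lstsq(A,P[:,2],rcond=None)[0];print("plane",cf,P.mean(0),P.min(0),P.max(0))
l=bx(240,415,235,330)&(Z>143)&(Z<165)&(hsv[...,1]<40)&(hsv[...,2]>120)
P=pc[l];print("lid",len(P),P.min(0),P.max(0),P.mean(0))
for u in(255,270,385,398):
    col=l[:,u].nonzero()[0]; print("lid front edge",pc[col[0]+1,u])
w=bx(270,365,225,330)&(Z>165)&(Z<300)
P=pc[w]
for lo in range(165,300,8):
    q=P[(P[:,2]>=lo)&(P[:,2]<lo+8)]
    if len(q)>20: print(lo,len(q),q.mean(0).round(1),q.min(0).round(),q.max(0).round())
blue=(hsv[...,0]>90)&(hsv[...,0]<115)&(hsv[...,1]>60)&bx(185,285,0,75)&(Z>22)&(Z<36)
P=pc[blue][:,:2].astype(np.float32);print("off",len(P),cv2.minAreaRect(P),cv2.approxPolyDP(cv2.convexHull(P),6,True).reshape(-1,2).round().tolist())
g=bx(350,400,0,34)&(Z>50);print("glue",pc[g].mean(0))
```

```text
tread 4137 ((628.8206176757812, 111.0245590209961), (68.38361358642578, 90.15985107421875), 88.17385864257812)
plane [-1.34745630e-04  1.75173039e-01  3.98189640e+01] [625.92747394 112.53075199  39.818964  ] [582.75824936  77.0843876   15.12724199] [672.91531844 145.89575036  49.74042889]
lid 6565 [557.48393826   2.44923915 143.94575525] [693.39670688  84.72217632 153.74190481] [631.80691404  48.95089591 149.82324368]
lid front edge [568.40135746  83.48950641 147.61008545]
lid front edge [580.67218495  82.7771512  148.00647568]
lid front edge [674.3102943   82.02633988 147.88780501]
lid front edge [684.64019296  82.38736675 149.05958552]
205 138 [616.8 105.  210. ] [595.  93. 206.] [640. 109. 213.]
213 212 [617.9 105.3 217. ] [595.  94. 213.] [641. 109. 221.]
221 2282 [618.7  95.3 227.4] [594.  59. 221.] [643. 109. 229.]
229 294 [615.8  87.6 230. ] [596.  61. 229.] [640. 107. 237.]
237 185 [618.9  93.8 242.1] [598.  90. 237.] [639.  96. 245.]
245 1555 [618.9  87.5 249.7] [597.  73. 245.] [641.  96. 253.]
253 385 [618.7  92.3 256.9] [597.  76. 253.] [641.  95. 261.]
261 427 [619.   92.4 265.2] [597.  77. 261.] [641.  95. 269.]
269 473 [619.2  92.6 273.1] [597.  77. 269.] [641.  95. 277.]
277 484 [619.4  93.  281. ] [599.  81. 277.] [640.  95. 285.]
285 508 [619.7  93.2 289. ] [599.  85. 285.] [639.  95. 293.]
293 407 [619.1  93.7 296.4] [601.  89. 293.] [638.  95. 300.]
off 3251 ((534.4530639648438, 261.50848388671875), (79.82691192626953, 50.01991271972656), 7.92783260345459) [[577.0, 244.0], [569.0, 291.0], [493.0, 280.0], [496.0, 256.0], [540.0, 237.0]]
glue [669.98559711 273.16927664  77.09237514]
```

Call:
{"name": "arm_command", "arguments": {
  "plan": [
    [-1,0.024,0.004,0,0],
    [-1,0.023,0.0035,0,0],
    [-1,0,0,0,0],
    [-1,0,0,0.05,0],
    [-1,0,0,0.05,0],
    [-1,0,0,0.035,0],
    [-1,0,0,0.008,0],
    [-1,0,0,0.006,0],
    [-1,0,0,0.006,0],
    [-1,0,0,0.006,0],
    [-1,0,0,0.006,0],
    [-1,0,0,0.006,0],
    [-1,0,0,0.006,0],
    [-1,0,0,0.005,0],
    [-1,0,0,0.005,0],
    [-1,0,0,0,0]
  ]
}}

```text
clock: 8.57
eef_pos: [625.7, 129.0, 48.4]
eef_rot: [-3.141, 0.0, 1.572]
wrist_force: [-0.8, -0.4, -2.5]
finger_gap: 20.0
finger_force: 35.0
```

Run:
```python
from h import *
s=manip.read_state();print(s["eef_pos"],s["wrist_force"])
c=cam("scene");img=c["img"]
cv2.imwrite("pics/s2.png",cv2.resize(img[160:360,180:360],(720,600)[:1]*1+(600,) if 0 else (540,600),interpolation=cv2.INTER_CUBIC))
```

```text
[625.66961086 128.97170301  48.40610402] [-0.83120199 -0.38094976 -2.54266635]
```

View pics/s2.png

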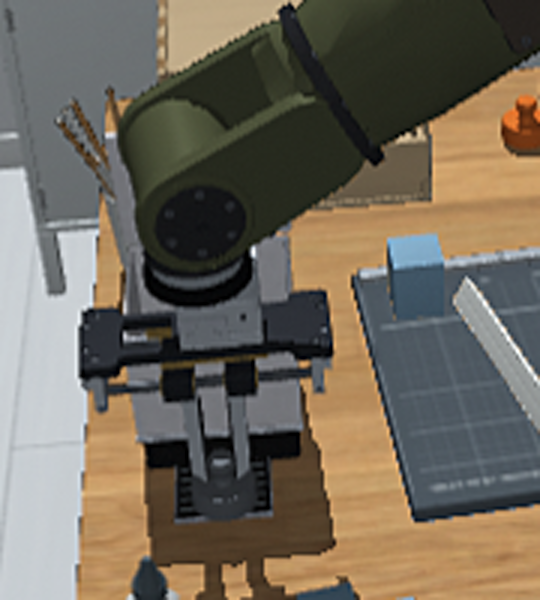

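The lid is up and the weight stands on the tread at about (225,495) in the crop, with roughly 4 mm of travel left. Pressing home.

Call:
{"name": "arm_command", "arguments": {
  "plan": [
    [-1,0,0,0.002,0],
    [-1,0,0,0.0015,0],
    [-1,0,0,0.001,0],
    [-1,0,0,0,0],
    [-1,0,0,0,0]
  ]
}}

```text
clock: 9.25
eef_pos: [626.1, 129.3, 44.8]
eef_rot: [3.141, -0.0, 1.572]
wrist_force: [-0.3, 2.3, 0.9]
finger_gap: 20.1
finger_force: 35.0
```

Call:
{"name": "arm_command", "arguments": {
  "plan": [
    [-0.3,0,0,0,0],
    [-0.1,0,0,0,0],
    [0,0,0,0,0],
    [0.1,0,0,0,0],
    [0.1,0,0,0,0],
    [0.1,0,0,0,0]
  ]
}}

```text
clock: 10.0
eef_pos: [625.9, 129.1, 44.4]
eef_rot: [3.142, 0.0, 1.572]
wrist_force: [0.8, -0.3, -0.1]
finger_gap: 51.3
finger_force: 0.0
```

Run:
```python
from h import *
c=cam("scene");pc=cloud(c);m=np.zeros((480,640),bool);m[150:330,200:300]=1
P=pc[m&(pc[...,2]>175)&(pc[...,0]>555)&(pc[...,1]<0)&(pc[...,1]>-90)];print(len(P),P.min(0),P.max(0),P.mean(0))
c=cam("wrist");pc=cloud(c);Z=pc[...,2]
k=(Z>50)&(Z<66)&(np.hypot(pc[...,0]-626,pc[...,1]-129)<16);print("knob",k.sum(),pc[k].mean(0))
```

```text
147 [678.09216136 -45.47110696 175.04637394] [694.36689808 -33.33377685 266.18320842] [687.96737497 -39.38341898 219.21001016]
knob 1355 [625.26314901 132.85812858  57.6779237 ]
```

Lid fully up and the weight is standing. Retract and go over the offcut, turning to its yaw.

Call:
{"name": "arm_command", "arguments": {
  "plan": [
    [0.1,0,0,-0.01,0],
    [0.1,0,0,-0.03,0],
    [0.3,0,0,-0.05,0],
    [0.6,0,0,-0.06,0],
    [0.6,0.045,-0.025,0,0],
    [0.6,0.045,-0.025,0,0],
    [0.6,0.045,-0.025,0,0],
    [0.6,0,0,0,0.179],
    [0.6,0,0,0,0.179],
    [0.6,0,0,0,0.179],
    [0.6,0,0,0,0.179],
    [0.6,0,0,0,0.179],
    [0.6,0,0,0,0.179],
    [0.6,0,0,0,0.179],
    [0.6,0,0,0,0.179],
    [0.6,0,0,0,0]
  ]
}}

```text
clock: 12.1
eef_pos: [550.8, 264.0, 195.1]
eef_rot: [-3.141, -0.001, 0.141]
wrist_force: [0.1, -0.4, -0.6]
finger_gap: 75.2
finger_force: 0.0
```

Run:
```python
from h import *
c=cam("wrist");img=c["img"];pc=cloud(c);Z=pc[...,2]
hsv=cv2.cvtColor(img,cv2.COLOR_BGR2HSV)
b=(hsv[...,0]>90)&(hsv[...,0]<115)&(hsv[...,1]>60)&(Z>24)&(Z<36)&(np.hypot(pc[...,0]-535,pc[...,1]-262)<70)
P=pc[b][:,:2].astype(np.float32);print(len(P),cv2.minAreaRect(P),cv2.approxPolyDP(cv2.convexHull(P),6,True).reshape(-1,2).round().tolist())
s=manip.read_state();print(s["eef_pos"],s["eef_rot"])
c=cam("scene");pc=cloud(c);k=(pc[...,2]>50)&(pc[...,2]<66)&(np.hypot(pc[...,0]-626,pc[...,1]-131)<20);print("knob",k.sum(),pc[k].mean(0))
```

```text
2562 ((534.6956176757812, 262.2287292480469), (79.25336456298828, 47.994815826416016), 8.822423934936523) [[577.0, 245.0], [569.0, 290.0], [493.0, 278.0], [496.0, 258.0], [540.0, 239.0]]
[550.8096291  264.03071841 195.00782864] [-3.14146069e+00 -5.21649280e-04  1.43833117e-01]
knob 69 [626.63316618 133.82344208  58.65375992]
```

Call:
{"name": "arm_command", "arguments": {
  "plan": [
    [0.6,0,0,0.055,0],
    [0.6,0,0,0.055,0],
    [0.6,0,0,0.045,0],
    [0.6,0,0,0.02,0],
    [0.6,0,0,0.012,0],
    [0.6,0,0,0,0],
    [-1,0,0,0,0],
    [-1,0,0,0,0],
    [-1,0,0,0,0],
    [-1,0,0,0,0],
    [-1,0,0,-0.03,0],
    [-1,0,0,-0.06,0],
    [-1,0,0,-0.06,0],
    [-1,0,0,-0.06,0]
  ],
  "newtons": 6
}}

```text
clock: 13.95
eef_pos: [550.5, 263.9, 219.4]
eef_rot: [-3.142, 0.0, 0.14]
wrist_force: [0.2, 0.7, 0.0]
finger_gap: 49.8
finger_force: 6.0
```

Call:
{"name": "arm_command", "arguments": {
  "plan": [
    [-1,0,0,0,-0.179],
    [-1,0,0,0,-0.179],
    [-1,0,0,0,-0.179],
    [-1,0,0,0,-0.179],
    [-1,0,0,0,-0.179],
    [-1,0,0,0,-0.179],
    [-1,0,0,0,-0.179],
    [-1,0,0,0,-0.179],
    [-1,-0.056,0.019,0,0],
    [-1,-0.057,0.019,0,0],
    [-1,-0.057,0.019,0,0],
    [-1,-0.057,0.019,0,0],
    [-1,0,0,0,0],
    [-1,0,0,0,0]
  ]
}}

```text
clock: 15.7
eef_pos: [626.8, 37.5, 217.3]
eef_rot: [-3.141, -0.0, 1.572]
wrist_force: [-0.9, -0.6, -0.2]
finger_gap: 50.2
finger_force: 6.0
```

Run:
```python
from h import *
c=cam("wrist");img=c["img"];cv2.imwrite("pics/w3.png",img)
```

```text
(no output)
```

View pics/w3.png

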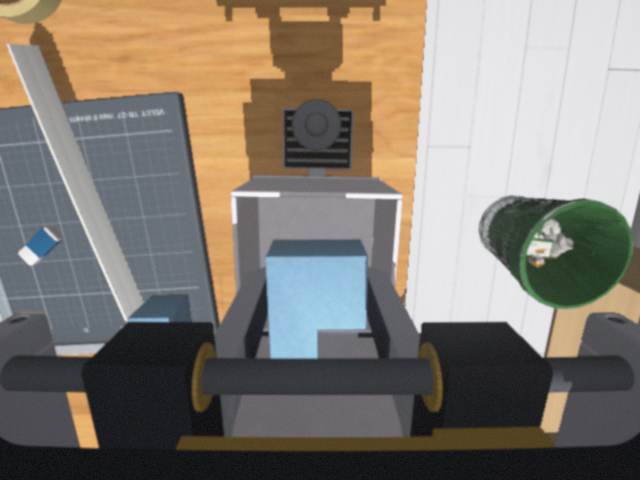

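The offcut at (317,300) is centred over the open mouth (235-400), and the weight stands on the tread at (317,125). Lower, release, and rise.

Call:
{"name": "arm_command", "arguments": {
  "plan": [
    [-1,0,0,0.04,0],
    [-1,0,0,0.035,0],
    [-1,0,0,0.02,0],
    [-1,0,0,0,0],
    [0,0,0,0,0],
    [0.4,0,0,0,0],
    [0.4,0,0,0,0],
    [0.4,0,0,0,0],
    [0.4,0,0,0,0],
    [0.4,0,0,-0.05,0],
    [0.4,0,0,-0.05,0],
    [0.2,0.031,0,0,0],
    [0.1,0.031,0,0,0],
    [0.1,0,0,0,0],
    [0.1,0,0,0,0]
  ]
}}

```text
clock: 17.62
eef_pos: [627.0, 98.5, 222.3]
eef_rot: [-3.141, 0.0, 1.572]
wrist_force: [-0.7, 0.5, 0.2]
finger_gap: 51.9
finger_force: 0.0
```

Run:
```python
from h import *
c=cam("wrist");img=c["img"];cv2.imwrite("pics/w4.png",img);pc=cloud(c);Z=pc[...,2]
s=manip.read_state();print(s["eef_pos"],c["eye"])
k=(Z>52)&(Z<66)&(np.hypot(pc[...,0]-626,pc[...,1]-131)<20);print("knob",k.sum(),cv2.minEnclosingCircle(pc[k][:,:2].astype(np.float32)),pc[k].mean(0))
k=(Z>30)&(Z<42)&(np.hypot(pc[...,0]-626,pc[...,1]-131)<35);print("base",k.sum(),cv2.minEnclosingCircle(pc[k][:,:2].astype(np.float32)),pc[k].mean(0))
hsv=cv2.cvtColor(img,cv2.COLOR_BGR2HSV)
b=(hsv[...,0]>90)&(hsv[...,0]<115)&(hsv[...,1]>60)&(np.hypot(pc[...,0]-627,pc[...,1]-20)<75)
print("off",b.sum(),pc[b].min(0),pc[b].max(0))
```

```text
[627.00457312  98.27194558 222.37739877] [626.46490774 177.32291357 401.5821971 ]
knob 397 ((625.185546875, 131.07565307617188), 11.407726287841797) [625.16867326 131.7150249   57.75221362]
base 1324 ((625.0543212890625, 131.19541931152344), 25.03028678894043) [625.02173113 132.69216798  35.90580879]
off 1682 [595.34646742 -19.34114543  53.21402646] [643.38086758  45.35966187  71.93725507]
```

View pics/w4.png

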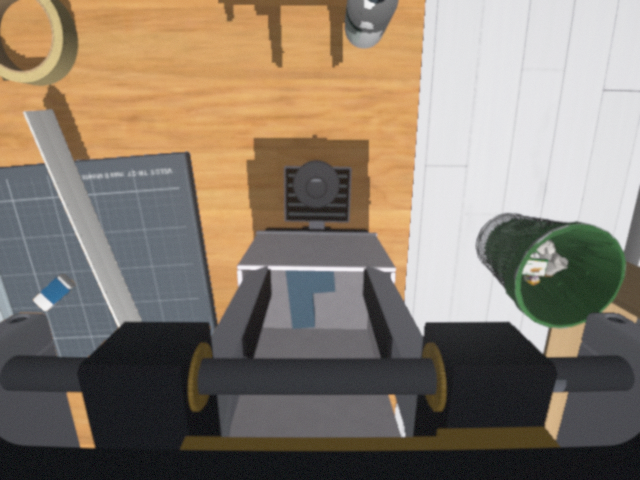

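The offcut lies on the bin floor at (310,300), top z 72. The weight is at (316,187), axis (625,131). Regrip it.

Call:
{"name": "arm_command", "arguments": {
  "plan": [
    [0.1,0.0165,-0.001,0,0],
    [0.1,0.016,-0.001,0,0],
    [0.1,0,0,0.05,0],
    [0.1,0,0,0.05,0],
    [0.1,0,0,0.045,0],
    [0.1,0,0,0.02,0],
    [0.1,0,0,0.012,0],
    [0.1,0,0,0,0],
    [-1,0,0,0,0],
    [-1,0,0,0,0],
    [-1,0,0,0,0],
    [-1,0,0,0,0],
    [-1,0,0,0,0],
    [-1,0,0,0,0]
  ],
  "newtons": 35
}}

```text
clock: 19.42
eef_pos: [625.3, 131.6, 45.9]
eef_rot: [3.14, -0.0, 1.572]
wrist_force: [3.2, -0.6, 3.7]
finger_gap: 19.4
finger_force: 35.0
```

Call:
{"name": "arm_command", "arguments": {
  "plan": [
    [-1,0,0,-0.001,0],
    [-1,0,0,-0.002,0],
    [-1,0,0,-0.002,0],
    [-1,0,0,-0.002,0],
    [-1,0,0,-0.002,0],
    [-1,0,0,-0.002,0],
    [-1,0,0,-0.002,0],
    [-1,0,0,-0.002,0],
    [-1,0,0,-0.002,0],
    [-1,0,0,-0.002,0],
    [-1,0,0,-0.002,0],
    [-1,0,0,-0.002,0],
    [-1,0,0,-0.002,0],
    [-1,0,0,-0.002,0],
    [-1,0,0,-0.002,0],
    [-1,0,0,-0.002,0],
    [-1,0,0,-0.002,0],
    [-1,0,0,-0.002,0],
    [-1,0,0,-0.002,0],
    [-1,0,0,-0.002,0]
  ]
}}

```text
clock: 21.92
eef_pos: [624.9, 131.6, 84.5]
eef_rot: [-3.141, 0.0, 1.572]
wrist_force: [0.1, 0.8, -3.7]
finger_gap: 20.0
finger_force: 35.0
```

Call:
{"name": "arm_command", "arguments": {
  "plan": [
    [-1,0,0,-0.002,0],
    [-1,0,0,-0.002,0],
    [-1,0,0,-0.002,0],
    [-1,0,0,-0.002,0],
    [-1,0,0,-0.002,0],
    [-1,0,0,-0.002,0],
    [-1,0,0,-0.002,0],
    [-1,0,0,-0.002,0],
    [-1,0,0,0,0],
    [-1,0,0,0,0]
  ]
}}

```text
clock: 23.18
eef_pos: [624.9, 131.6, 100.4]
eef_rot: [-3.141, 0.0, 1.572]
wrist_force: [0.5, 0.9, -3.6]
finger_gap: 19.9
finger_force: 35.0
```

Run:
```python
from h import *
c=cam("scene");pc=cloud(c);m=np.zeros((480,640),bool);m[150:330,200:300]=1
P=pc[m&(pc[...,2]>130)&(pc[...,0]>555)&(pc[...,0]<700)&(pc[...,1]<88)&(pc[...,1]>-50)];print(np.histogram(P[:,2],bins=[130,140,145,150,155,160,170,200,300,500]))
```

```text
(array([126,  19, 109, 259,  16,   0,   0,   0, 542]), array([130, 140, 145, 150, 155, 160, 170, 200, 300, 500]))
```

The lid is shut and the pedal is clear. Moving the weight to bare desk near (560,235).

Call:
{"name": "arm_command", "arguments": {
  "plan": [
    [-1,0.02,-0.012,-0.005,0],
    [-1,0.032,-0.02,0,0],
    [-1,0.032,-0.02,0,0],
    [-1,0.02,-0.013,0,0],
    [-1,0,0,0,0],
    [-1,0,0,0.03,0],
    [-1,0,0,0.025,0],
    [-1,0,0,0.012,0],
    [-1,0,0,0.004,0],
    [-1,0,0,0.001,0],
    [-1,0,0,0,0],
    [-1,0,0,0,0]
  ]
}}

```text
clock: 24.72
eef_pos: [560.1, 235.6, 34.0]
eef_rot: [3.141, -0.0, 1.572]
wrist_force: [0.9, -0.3, -4.2]
finger_gap: 19.4
finger_force: 35.0
```

Call:
{"name": "arm_command", "arguments": {
  "plan": [
    [-1,0,0,0.001,0],
    [-1,0,0,0.001,0],
    [-1,0,0,0,0],
    [-1,0,0,0,0]
  ]
}}

```text
clock: 25.22
eef_pos: [560.1, 235.6, 31.8]
eef_rot: [3.141, -0.0, 1.572]
wrist_force: [0.4, -0.2, 1.7]
finger_gap: 19.6
finger_force: 35.0
```

Contact with the desk. Release and retract.

Call:
{"name": "arm_command", "arguments": {
  "plan": [
    [-0.3,0,0,0,0],
    [-0.1,0,0,0,0],
    [0.1,0,0,0,0],
    [0.1,0,0,0,0],
    [0.1,0,0,0,0],
    [0.1,0,0,-0.01,0],
    [0.1,0,0,-0.03,0],
    [0.1,0,0,-0.05,0],
    [0.1,0,0,-0.05,0],
    [0.1,0,0,-0.05,0],
    [0.1,0,0,0,0],
    [0.1,0,0,0,0]
  ]
}}

```text
clock: 26.72
eef_pos: [559.5, 235.4, 221.1]
eef_rot: [-3.141, 0.0, 1.572]
wrist_force: [0.5, -1.0, 0.1]
finger_gap: 52.1
finger_force: 0.0
```

Run:
```python
from h import *
c=cam("wrist");pc=cloud(c);Z=pc[...,2]
for lo,hi in((18,30),(38,52)):
    k=(Z>lo)&(Z<hi)&(np.hypot(pc[...,0]-560,pc[...,1]-235)<35);print(k.sum(),cv2.minEnclosingCircle(pc[k][:,:2].astype(np.float32)),pc[k].mean(0))
c=cam("scene");cv2.imwrite("pics/s3.png",c["img"])
```

```text
1160 ((559.3902587890625, 235.09249877929688), 25.187301635742188) [559.27828074 237.32605549  21.88963233]
346 ((559.3029174804688, 234.85855102539062), 11.528658866882324) [559.2517946  235.86621848  43.68982872]
```

View pics/s3.png

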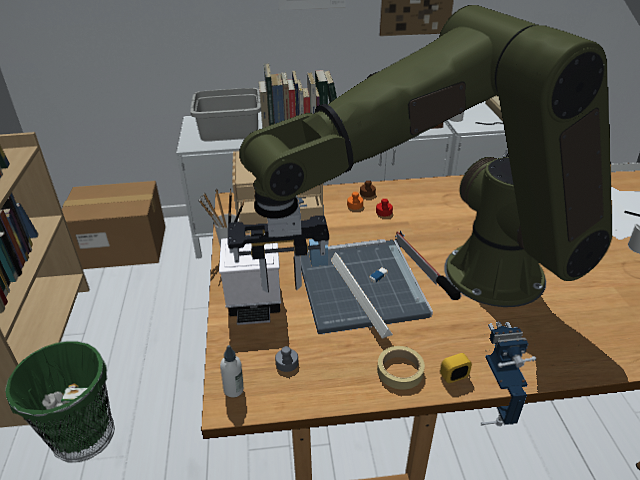

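The weight stands upright on the desk at (287,361), the lid is shut, and the glue, tape, cup and foam block have not moved.

```bash
python3 -c "
from cell import ticket
print(ticket.sign_off())"
```

```text
the job is handed in; nothing more can be done
None
```

I signed the job off at about 27 s. The last views show the offcut in the bin, the lid shut after a slow lift, the weight upright on the bare desk near (560, 235) mm, and the bystanders apparently unmoved; sign-off gave no verdict.

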